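# Fold the telescoping photo stand and pack it

### The job

The photographs are done: collapse the telescoping photo stand, first pushing the thin innermost tube fully home into the middle tube, then the middle tube fully home into the outer one. Then carry it over without letting it pull open again (it does if lifted by its head; the outer tube is the place to hold it), and set it down gently, upright on the floor of the open clear clip box beside the red carton, without shifting the carton by more than about a finger's width or tipping the stand over.

Things in the scene. Friction and masses are not known exactly. Their poses are not given: they have to be found in the camera images.
- photo_stand: Loose telescoping stand, 0.6 to 0.9 kg, round about its upright axis. Dark base 84 mm across, 12 to 17 mm high; bright outer tube 34 mm across up to 84 mm above the underside, black ribbed collar 40 mm across from 84 to 102 mm; middle tube 25 mm and inner tube 16 mm slide out upwards. Folded height 126 mm; extended, 126 mm plus both joint values. Origin: centre of the underside, z up.
- mid_tube (a joint): How far the middle tube stands out of the outer tube, m: 0 fully home (its blue collar rests on the black collar), 0.055 to 0.075 at the start. It slides stiffly, with about 6 N (more when moved fast), and stays where it is left.
- inner_tube (a joint): How far the inner tube stands out of the middle tube, m: 0 home (orange head rests on the blue collar), 0.040 to 0.065 at the start. Slides with about 2.5 N, so a push straight down on the head moves it before the middle tube; once it is home the push goes on to the middle tube. It slips out if the stand is lifted by the head (the middle tube may too, if lifted by the blue collar).
- head_top (a point): Centre of the flat top of the orange head (29 mm diameter, 12 mm thick) that caps the inner tube: the place to push down on.
- mid_collar (a point): Centre of the blue collar (32 mm diameter, 12 mm high) at the top of the middle tube, at half its height.
- outer_grip (a point): Point on the axis of the outer tube, 80 mm above the stand's underside; a good height to grip the stand. When folded the head ends 46 mm above it.
- carry_box: Open clear clip box with blue latches at its short ends; stands firm, does not move. Outside 187 mm along its x, 291 mm along its y, 98 mm high; inside about 150 by 240 mm, floor 3 mm above the desk. Origin: centre of its underside, z up. The carton lies in its -y half; its +y half is free.
- red_carton: Red carton, loose, lying flat in the clip box near its -y end: 55 mm along its x, 90 mm along its y, 36 mm high, its long side across the box (carton x along the box's y). Origin: centre of its underside.

How it is judged:
By the outcome, as a careful person would: the job done as asked, in the order asked, and still so for the second after the job is handed in, with the robot touching nothing.
It also fails if it takes over 72 s, if anything falls off the work surface, if the arm or the gripper's body presses on something with over 40 N, if the wrist force passes 120 N, or if a joint passes its speed limit or range.

### The arm

A 6-joint arm with a two-finger parallel gripper is mounted at the origin on a cart in front of the work surface, level with it; the furniture and walls round the work are solid. World frame = base frame: x ahead of the robot, y to its left, z up, the work surface at z = 0. Lengths are in m, angles in rad, forces in N, time in s.
With the tool pointing down it reaches from about 0.35 to 0.975 m from the base axis. Payload 4.9 kg.
Tool frame: the origin (TCP) lies on the front face of the gripper's body, between the roots of the fingers; the fingertips stand ctrl.tip_extent ahead of it and the grasp point (between the pads) lies 54 mm ahead of it (ctrl.tip_extent is the distance from the TCP to the fingertips, in m); z points along the fingers, y is the line along which they close (so a half turn about z gives the same grasp; the last joint's range is limited). The gripper opens to 85 mm and grips with 20 to 120 N. Pads are 22 mm wide; open, the fingers measure 114 mm over their backs; the gripper's body (76 mm by 85 mm) begins 54 mm behind the grasp point. The pads swing forward as they close: fully open they stand 13 mm farther back than shut.
Start: joints at [1.069, 0.053, 1.613, -0, 1.476, -0.119], TCP at [0.233, 0.58, 0.304] pointing down, gripper open.
Joint ranges: [-3.01, 3.01], [-1.01, 2.22], [0.06, 2.58], [-1.02, 4.17], [0.09, 2.62], [-3.14, 3.14]. Speed limits (rad/s): [2.57, 2.57, 3.14, 3.14, 3.14, 3.14].

### API

Orientations are given as a rotation vector (axis times angle).
In Python, from station import ctrl gives the robot as it stands.
- The arm moves only by the tool apply_moves, never from a script. Its argument "rows" is one flat list of numbers, 6 for each row, row after row: the shift along the tool's x, y, z normalised to -1 to 1, where 1 is 0.6 m, then the turn, a rotation vector about the tool's x, y, z normalised to -1 to 1, where 1 is 90 degrees. A call has 1 to 20 rows; each row is the pose to reach, as a shift and turn from the pose commanded when the call began, along the tool's axes at that moment; what a row does not reach only later rows make up. A row lasts 1/10 s, in which the tool goes at most 50 mm and 8.59 degrees, less where a joint would pass 70% of its speed; a pose out of reach is approached as far as the arm can. A call with a number of a shift or a turn outside -1 to 1 is refused whole. A call with a gripper value outside its range is refused whole. "grip" is the opening, from 0 (shut) to 1 (fully open), set as the call begins (left out, the last holds). The fingers move at their own pace and stop on an object; "grip_force" is the grip in N (left out, the last holds). Time passes only in rows, so rows that repeat a pose let the fingers close. It gives the time, the measured TCP pose, the force, the opening and the grip force at its end, in the units of the state.
- ctrl.get_obs(): the state, without advancing time (a new reading comes with each control period).
- ctrl.get_image(name): name is "scene" or "top"; returns (picture, depth): 420x560x3 uint8, blue, green, red; 420x560 float32, m along the optical axis (not along the pixel's ray), 0 where there is no reading.
- ctrl.camera_model(name): a dict with "mtx" (3x3 intrinsics, pixels), "k1" (the pictures are not rectified: a ray, as slopes to the right and down, at radius r is drawn at 1 + k1 r^2 times it, then the intrinsics apply), "R" (3x3) and "t" (3): a world point X has camera coordinates R X + t. Camera axes: x right, y down, z forward; pixel columns grow to the right and rows downward; lengths in m; the calibration is good to about 2 mm. A picture is of the moment at which its call begins. camera_model takes no time and is no camera call.
- ctrl.finish_job(): hands the job in; it is judged then, once.
The state is a dict: "t": time; "q": joint angles; "dq": joint speeds; "effort": joint torques, N m; "tool_pos": TCP position; "tool_rot": TCP orientation; "contact_force": force on the tool from outside, world axes, zero at the start; "wrist_torque": the same for the moment, N m; "opening": finger opening in m; "grip_force": force on a finger pad.
Only numpy, scipy, OpenCV 4.12 (cv2) and the standard library are available. Lean on these libraries where they do the work, as an engineer would, in place of code of your own. Each camera call takes 0.05 s, during which the arm holds its last target. There are 200 camera calls.

## Working session

There is one attempt and no reset: what is moved stays moved. The work goes in short steps, Python scripts to look and compute and a tool call to move; the robot and the scene stay as the last step left them, time stands still between calls to the robot, and variables do not carry over. Pictures are saved under pics/ and viewed, at most 10 in all, crops included, and the job is handed in when it is done.

Besides the shell and the picture viewer there is one more tool, called as name(argument=value, ...) on one line, values as JSON. apply_moves: Moves the arm, as the interface text tells. Its arguments: {"type":"object","properties":{"rows":{"type":"array","items":{"type":"number"}},"grip":{"type":"number"},"grip_force":{"type":"number"}},"required":["rows"]}

```bash
mkdir -p pics
cat > h.py <<'E'
import numpy as np, cv2
from station import ctrl
from scipy.spatial.transform import Rotation as Ro
def points(name):
    im,d=ctrl.get_image(name); m=ctrl.camera_model(name)
    K=np.array(m["mtx"]);R=np.array(m["R"]);t=np.array(m["t"])
    v,u=np.mgrid[0:420,0:560].astype(np.float32)
    p=cv2.undistortPoints(np.stack([u.ravel(),v.ravel()],1)[:,None],K,np.array([m["k1"],0,0,0.]))[:,0]
    z=d.ravel()[:,None]
    X=(np.hstack([p*z,z])-t)@R
    X[d.ravel()==0]=np.nan
    return im,X.reshape(420,560,3)
E
python3 - <<'E'
from h import *
o=ctrl.get_obs();print({k:np.round(v,3) for k,v in o.items()},ctrl.tip_extent)
for n in("scene","top"):
    im,X=points(n);cv2.imwrite(f"pics/{n}0.png",im);np.save(f"{n}0.npy",X)
    m=ctrl.camera_model(n);print(n,np.round(-np.array(m["R"]).T@np.array(m["t"]),3))
E
```

```text
{'t': np.float64(0.0), 'q': array([ 1.069,  0.053,  1.614,  0.   ,  1.476, -0.119]), 'dq': array([-0.001, -0.001, -0.002, -0.001,  0.001, -0.002]), 'effort': array([ 0.0000e+00, -3.9368e+01, -3.7018e+01, -0.0000e+00,  7.0000e-03,
       -0.0000e+00]), 'tool_pos': array([0.233, 0.579, 0.303]), 'tool_rot': array([-5.980e-01, -3.084e+00,  3.000e-03]), 'contact_force': array([ 0.513, -0.358, -0.452]), 'wrist_torque': array([ 0.066, -0.025,  0.032]), 'grip_force': np.float64(0.0), 'opening': np.float64(0.085)} 0.0726
scene [-0.081 -0.69   0.672]
top [ 0.445 -0.046  1.145]
```

View pics/scene0.png

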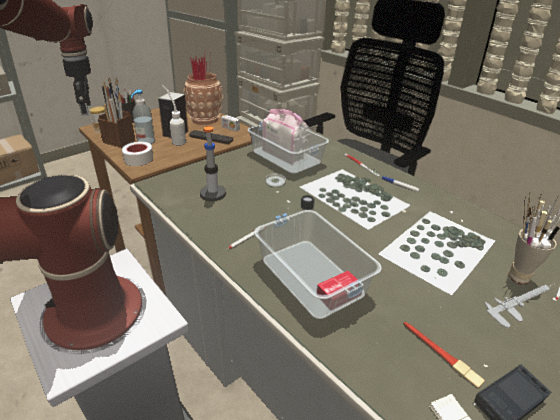

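View pics/top0.png

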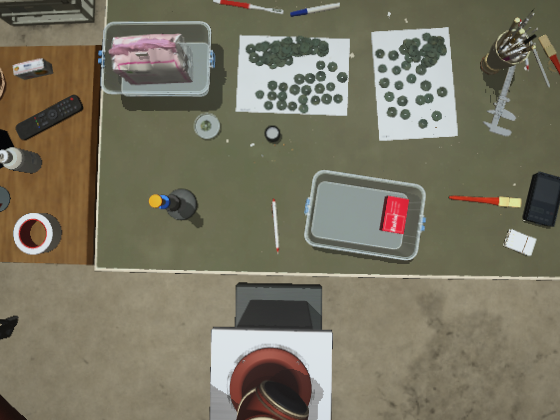

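The stand's orange head is at top (155,201) and scene (210,130), with its base at top (182,204). The clip box is centred near top (365,215), with latches at (308,208) and (422,222). The carton is at top (394,214), on the right side, so the free half is on the left.

Run:
```python
from h import *
def blob(n,lo,hi,roi):
    im=cv2.imread(f"pics/{n}0.png");X=np.load(f"{n}0.npy")
    m=cv2.inRange(cv2.cvtColor(im,cv2.COLOR_BGR2HSV),lo,hi)>0
    r=np.zeros_like(m);a,b,c,d=roi;r[b:d,a:c]=1;m&=r
    P=X[m];P=P[~np.isnan(P[:,0])]
    v,u=np.nonzero(m)
    print(n,len(P),'pix',u.mean().round(1),v.mean().round(1),'med',np.median(P,0).round(3),'5%',np.percentile(P,5,0).round(3),'95%',np.percentile(P,95,0).round(3))
    return P
T=(130,180,215,230);S=(190,115,235,210)
for n,r in(("top",T),("scene",S)):
    print("orange");blob(n,(8,150,120),(25,255,255),r)
    print("blue");blob(n,(100,120,50),(125,255,255),r)
print("red")
P=blob("top",(0,150,100),(8,255,255),(370,185,420,245))
P=P[P[:,2]>.03].astype(np.float32);print(cv2.minAreaRect(P[:,:2]),np.median(P[:,2]))
blob("top",(95,60,80),(125,255,255),(300,185,318,230));blob("top",(95,60,80),(125,255,255),(412,200,432,245))
X=np.load("top0.npy")
# box rim by height
Q=X[165:265,298:432].reshape(-1,3);Q=Q[(Q[:,2]>.085)&(Q[:,2]<.115)].astype(np.float32)
print("rim",len(Q),cv2.minAreaRect(Q[:,:2]),np.median(Q[:,2]))
# base disc
Q=X[T[1]:T[3],T[0]:T[2]].reshape(-1,3);b=Q[(Q[:,2]>.008)&(Q[:,2]<.02)].astype(np.float32)
print("base",len(b),cv2.minEnclosingCircle(b[:,:2]),np.median(b[:,2]))
Xs=np.load("scene0.npy");Q=Xs[S[1]:S[3],S[0]:S[2]].reshape(-1,3);b=Q[(Q[:,2]>.009)&(Q[:,2]<.02)].astype(np.float32)
print("base s",len(b),cv2.minEnclosingCircle(b[:,:2]))
for z in np.arange(.03,.26,.02):
    b=Q[abs(Q[:,2]-z)<.008]
    if len(b):print(z.round(2),len(b),np.median(b,0).round(3))
```

```text
orange
top 143 pix 154.9 200.7 med [0.475 0.246 0.227] 5% [0.464 0.235 0.223] 95% [0.488 0.259 0.23 ]
blue
top 83 pix 164.8 201.8 med [0.475 0.239 0.175] 5% [0.461 0.231 0.171] 95% [0.49  0.25  0.179]
orange
scene 51 pix 208.8 128.6 med [0.472 0.24  0.226] 5% [0.461 0.231 0.218] 95% [0.486 0.26  0.228]
blue
scene 40 pix 209.4 146.1 med [0.468 0.234 0.173] 5% [0.46  0.229 0.166] 95% [0.485 0.253 0.175]
red<stdin>:8: RuntimeWarning: Mean of empty slice.
  ret = ret.dtype.type(ret / rcount)
  return _methods._mean(a, axis=axis, dtype=dtype,
  ret = um.true_divide(
Traceback (most recent call last):
IndexError: index -1 is out of bounds for axis 0 with size 0
```

Run:
```python
from h import *
im=cv2.imread("pics/top0.png");X=np.load("top0.npy")
h=cv2.cvtColor(im,cv2.COLOR_BGR2HSV)
m=((h[...,0]>168)|(h[...,0]<6))&(h[...,1]>130)&(h[...,2]>90)
m[:, :370]=0;m[:,420:]=0;m[:185]=0;m[245:]=0
P=X[m];print("red",len(P),np.nanmedian(P,0));P=P[(P[:,2]>.025)].astype(np.float32)
print(cv2.minAreaRect(P[:,:2]),P[:,2].mean())
for a,b,c,d in((300,185,318,230),(412,200,432,245)):
    mm=(cv2.inRange(h,(95,60,80),(125,255,255))>0)[b:d,a:c];Q=X[b:d,a:c][mm];v,u=np.nonzero(mm)
    print("latch",len(Q),u.mean()+a,v.mean()+b,np.nanmedian(Q,0))
Q=X[165:265,298:432].reshape(-1,3);print(np.histogram(Q[:,2],bins=[-.02,-.005,.01,.03,.05,.08,.09,.1,.11,.2]))
Q=Q[(Q[:,2]>.085)&(Q[:,2]<.115)].astype(np.float32)
print("rim",len(Q),cv2.minAreaRect(Q[:,:2]) if len(Q) else 0)
Q=X[180:230,130:215].reshape(-1,3);b=Q[(Q[:,2]>.008)&(Q[:,2]<.022)].astype(np.float32)
print("base",len(b),cv2.minEnclosingCircle(b[:,:2]),np.median(b,0))
Q=np.load("scene0.npy")[115:210,190:235].reshape(-1,3)
b=Q[(Q[:,2]>.009)&(Q[:,2]<.022)].astype(np.float32);print("base s",len(b),cv2.minEnclosingCircle(b[:,:2]))
for z in np.arange(.03,.26,.02):
    b=Q[abs(Q[:,2]-z)<.008]
    if len(b):print(z.round(2),len(b),np.median(b,0).round(3))
# surroundings heights between
```

```text
red 699 [ 0.46177943 -0.31121067  0.0390204 ]Traceback (most recent call last):
  File "<stdin>", line 7, in <module>
cv2.error: OpenCV(4.12.0) /io/opencv/modules/imgproc/src/convhull.cpp:143: error: (-215:Assertion failed) total >= 0 && (depth == CV_32F || depth == CV_32S) in function 'convexHull'
```

Run:
```python
from h import *
C=lambda P:np.ascontiguousarray(P[:,:2],dtype=np.float32)
im=cv2.imread("pics/top0.png");X=np.load("top0.npy")
h=cv2.cvtColor(im,cv2.COLOR_BGR2HSV)
m=((h[...,0]>168)|(h[...,0]<6))&(h[...,1]>130)&(h[...,2]>90)
m[:, :370]=0;m[:,420:]=0;m[:185]=0;m[245:]=0
P=X[m];P=P[(P[:,2]>.033)]
print("red",cv2.minAreaRect(C(P)),P[:,2].mean())
for a,b,c,d in((300,185,318,230),(412,200,432,245)):
    mm=(cv2.inRange(h,(95,60,80),(125,255,255))>0)[b:d,a:c];Q=X[b:d,a:c][mm];v,u=np.nonzero(mm)
    print("latch",len(Q),u.mean()+a,v.mean()+b,np.nanmedian(Q,0))
Q=X[165:265,298:432].reshape(-1,3);print(np.histogram(Q[:,2],bins=[-.02,-.005,.01,.03,.05,.08,.09,.1,.11,.2]))
Q=Q[(Q[:,2]>.088)&(Q[:,2]<.115)]
if len(Q):print("rim",len(Q),cv2.minAreaRect(C(Q)))
Q=X[180:230,130:215].reshape(-1,3);b=Q[(Q[:,2]>.008)&(Q[:,2]<.022)]
print("base",len(b),cv2.minEnclosingCircle(C(b)),np.median(b,0))
Q=np.load("scene0.npy")[115:210,190:235].reshape(-1,3)
b=Q[(Q[:,2]>.009)&(Q[:,2]<.022)];print("base s",len(b),cv2.minEnclosingCircle(C(b)))
for z in np.arange(.03,.26,.02):
    b=Q[abs(Q[:,2]-z)<.008]
    if len(b):print(z.round(2),len(b),np.median(b,0).round(3))
```

```text
red ((0.4579209089279175, -0.30919769406318665), (0.056760355830192566, 0.08949761837720871), 81.33503723144531) 0.03902963737398095
latch 44 306.4318181818182 205.4318181818182 [ 0.47657415 -0.08133388  0.09649486]
latch 40 422.95 223.725 [ 0.43644475 -0.36272455  0.09650605]
(array([  88, 8813,  576, 1323,  857,  635, 1046,   11,    0]), array([-0.02 , -0.005,  0.01 ,  0.03 ,  0.05 ,  0.08 ,  0.09 ,  0.1  ,
        0.11 ,  0.2  ]))
rim 1359 ((0.45609909296035767, -0.2232677936553955), (0.28998127579689026, 0.18739263713359833), 82.23284149169922)
base 483 ((0.47668230533599854, 0.24439997971057892), 0.041592538356781006) [0.47285624 0.23253009 0.01519977]
base s 551 ((0.6479653716087341, 0.4929903745651245), 0.3454703390598297)
0.03 188 [0.759 0.693 0.03 ]
0.05 141 [0.764 0.658 0.048]
0.07 47 [0.466 0.23  0.07 ]
0.09 56 [0.463 0.229 0.091]
0.11 43 [0.468 0.235 0.11 ]
0.13 45 [0.469 0.235 0.13 ]
0.15 36 [0.467 0.235 0.15 ]
0.17 64 [0.468 0.236 0.173]
0.19 30 [0.471 0.239 0.19 ]
0.21 24 [0.469 0.239 0.208]
0.23 43 [0.472 0.242 0.226]
```

```bash
cat >> h.py <<'E'
def rel(*targets):
    o=ctrl.get_obs();R=Ro.from_rotvec(o["tool_rot"]).as_matrix()
    print(np.round(o["t"],2),"pos",np.round(o["tool_pos"],4),"F",np.round(o["contact_force"],1),"open",np.round(o["opening"],4),"tip",ctrl.tip_extent)
    for T in targets:print(T,np.round(R.T@(np.array(T)-o["tool_pos"])/.6,4))
    return R
E
python3 - <<'E'
from h import *
print(rel((.3,.5,.36),(.476,.245,.36),(.476,.245,.33)).round(3))
E
```

```text
0.1 pos [0.2333 0.5794 0.3028] F [ 0.5  0.4 -0.1] open 0.0857 tip 0.0726
(0.3, 0.5, 0.36) [-0.1526 -0.0813 -0.0953]
(0.476, 0.245, 0.36) [-0.5834 -0.366  -0.0948]
(0.476, 0.245, 0.33) [-0.5834 -0.3659 -0.0448]
[[-0.928  0.374 -0.001]
 [ 0.374  0.928 -0.002]
 [ 0.    -0.002 -1.   ]]
```

apply_moves(rows=[0,0,-0.095,0,0,0,0,0,-0.095,0,0,0,-0.583,-0.366,-0.095,0,0,0,-0.583,-0.366,-0.095,0,0,0,-0.583,-0.366,-0.095,0,0,0,-0.583,-0.366,-0.095,0,0,0,-0.583,-0.366,-0.095,0,0,0,-0.583,-0.366,-0.095,0,0,0,-0.583,-0.366,-0.095,0,0,0,-0.583,-0.366,-0.095,0,0,0,-0.583,-0.366,-0.095,0,0,0,-0.583,-0.366,-0.095,0,0,0,-0.583,-0.366,-0.095,0,0,0,-0.583,-0.366,-0.095,0,0,0,-0.583,-0.366,-0.095,0,0,0], grip=0, grip_force=30)

```text
t: 1.6
tool_pos: [0.4751, 0.2467, 0.3609]
tool_rot: [-0.594, -3.085, -0.0]
contact_force: [-0.1, -0.1, -0.3]
opening: -0.0001
grip_force: 0.0
```

Run:
```python
from h import *
rel((.476,.245,.315))
im,X=points("scene");cv2.imwrite("pics/s1.png",cv2.resize(im[30:230,130:300],None,fx=3,fy=3))
```

```text
1.6 pos [0.4751 0.2467 0.3609] F [-0.1 -0.1 -0.3] open -0.0001 tip 0.0726
(0.476, 0.245, 0.315) [-0.0024 -0.0021  0.0766]
```

View pics/s1.png

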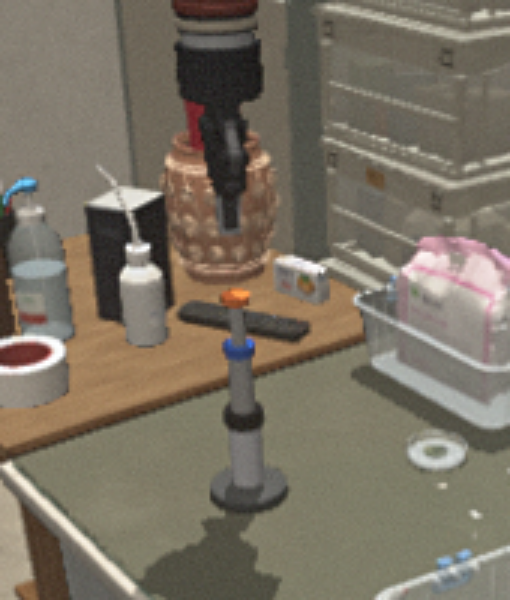

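The shut gripper is directly above the orange head (crop about 235,297). I'll push down slowly.

apply_moves(rows=[-0.002,-0.002,0.06,0,0,0,-0.002,-0.002,0.085,0,0,0,-0.002,-0.002,0.09,0,0,0,-0.002,-0.002,0.095,0,0,0,-0.002,-0.002,0.1,0,0,0,-0.002,-0.002,0.105,0,0,0,-0.002,-0.002,0.11,0,0,0,-0.002,-0.002,0.115,0,0,0,-0.002,-0.002,0.12,0,0,0,-0.002,-0.002,0.125,0,0,0,-0.002,-0.002,0.13,0,0,0,-0.002,-0.002,0.135,0,0,0])

```text
t: 2.85
tool_pos: [0.4768, 0.2439, 0.2799]
tool_rot: [0.598, 3.084, 0.001]
contact_force: [1.6, 2.0, 2.1]
opening: 0.0006
grip_force: 1.3
```

Run:
```python
from h import *
rel((.476,.245,.205))
im,X=points("scene");cv2.imwrite("pics/s2.png",cv2.resize(im[80:210,150:280],None,fx=4,fy=4))
```

```text
2.85 pos [0.4768 0.2439 0.2799] F [1.6 2.  2.1] open 0.0006 tip 0.0726
(0.476, 0.245, 0.205) [0.002  0.0012 0.1248]
```

View pics/s2.png

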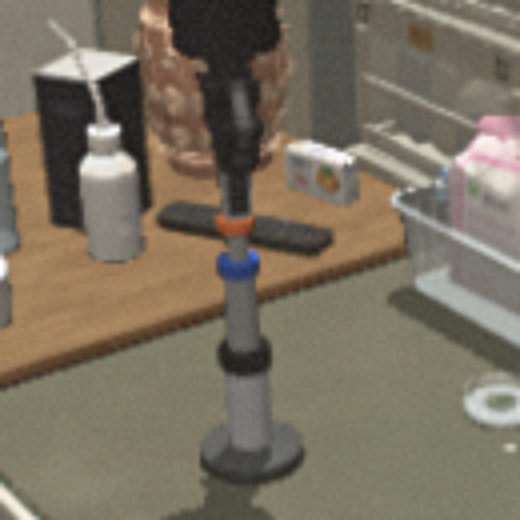

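The head (crop 233,224) has moved down to near the blue collar (237,264), and the middle tube hasn't moved. The inner tube is going in first, as it should.

apply_moves(rows=[0,0,0.005,0,0,0,0,0,0.01,0,0,0,0,0,0.015,0,0,0,0,0,0.02,0,0,0,0,0,0.025,0,0,0,0,0,0.03,0,0,0,0,0,0.035,0,0,0,0,0,0.04,0,0,0,0,0,0.045,0,0,0,0,0,0.05,0,0,0,0,0,0.055,0,0,0,0,0,0.06,0,0,0,0,0,0.065,0,0,0,0,0,0.07,0,0,0,0,0,0.075,0,0,0,0,0,0.08,0,0,0,0,0,0.085,0,0,0,0,0,0.09,0,0,0,0,0,0.095,0,0,0,0,0,0.1,0,0,0])

```text
t: 4.9
tool_pos: [0.4771, 0.244, 0.2209]
tool_rot: [0.597, 3.083, 0.001]
contact_force: [1.5, 0.7, 6.6]
opening: -0.0002
grip_force: 3.0
```

Run:
```python
from h import *
rel((.476,.245,.205))
```

```text
4.9 pos [0.4771 0.244  0.2209] F [1.5 0.7 6.6] open -0.0002 tip 0.0726
(0.476, 0.245, 0.205) [0.0023 0.0008 0.0264]
```

apply_moves(rows=[0,0,0.005,0,0,0,0,0,0.01,0,0,0,0,0,0.015,0,0,0,0,0,0.02,0,0,0,0,0,0.025,0,0,0,0,0,0.03,0,0,0,0,0,0.032,0,0,0,0,0,0.034,0,0,0,0,0,0.034,0,0,0])

```text
t: 5.8
tool_pos: [0.477, 0.244, 0.2001]
tool_rot: [0.597, 3.083, 0.001]
contact_force: [1.6, 0.9, 4.8]
opening: 0.0001
grip_force: 2.3
```

apply_moves(rows=[0,0,0.001,0,0,0,0,0,0.002,0,0,0,0,0,0.003,0,0,0,0,0,0.003,0,0,0])

```text
t: 6.2
tool_pos: [0.477, 0.244, 0.1986]
tool_rot: [0.597, 3.083, 0.001]
contact_force: [0.8, 1.1, 7.2]
opening: 0.0002
grip_force: 2.9
```

apply_moves(rows=[0,0,0.001,0,0,0,0,0,0.002,0,0,0,0,0,0.002,0,0,0])

```text
t: 6.5
tool_pos: [0.4771, 0.2441, 0.1985]
tool_rot: [0.597, 3.083, 0.001]
contact_force: [-1.1, -0.7, 11.5]
opening: -0.0
grip_force: 5.5
```

apply_moves(rows=[0,0,0.001,0,0,0,0,0,0.0015,0,0,0,0,0,0.0015,0,0,0])

```text
t: 6.8
tool_pos: [0.4772, 0.2441, 0.1985]
tool_rot: [0.597, 3.083, 0.001]
contact_force: [-2.6, -0.7, 14.7]
opening: -0.0
grip_force: 7.4
```

The joints have bottomed out: no further travel, and the force is rising. I'll lift clear and check.

apply_moves(rows=[0,0,-0.015,0,0,0,0,0,-0.05,0,0,0,0,0,-0.1,0,0,0,0,0,-0.1,0,0,0,0,0,-0.1,0,0,0])

```text
t: 7.3
tool_pos: [0.4762, 0.2437, 0.2552]
tool_rot: [-0.597, -3.084, 0.001]
contact_force: [-0.7, 0.2, -0.5]
opening: -0.0004
grip_force: 0.0
```

apply_moves(rows=[0,0,0,0,0,0,0,0,0,0,0,0,0,0,0,0,0,0,0,0,0,0,0,0,0,0,0,0,0,0,0,0,0,0,0,0,0,0,0,0,0,0,0,0,0,0,0,0], grip=1)

```text
t: 8.1
tool_pos: [0.4766, 0.2438, 0.2557]
tool_rot: [0.598, 3.084, 0.0]
contact_force: [0.5, -0.3, 0.0]
opening: 0.0854
grip_force: 0.0
```

Run:
```python
from h import *
im,X=points("scene");cv2.imwrite("pics/s3.png",cv2.resize(im[80:210,150:280],None,fx=4,fy=4))
C=lambda P:np.ascontiguousarray(P[:,:2],dtype=np.float32)
Xt=points("top")[1]
Q=Xt[180:230,130:215].reshape(-1,3);b=Q[(Q[:,2]>.008)&(Q[:,2]<.022)]
print("base",len(b),cv2.minEnclosingCircle(C(b)))
rel((.477,.244,.135))
```

```text
base 353 ((0.4857400059700012, 0.25490790605545044), 0.054447200149297714)
8.2 pos [0.4766 0.2438 0.2557] F [-0.5 -0.4  0.1] open 0.0854 tip 0.0726
(0.477, 0.244, 0.135) [-0.0005  0.0005  0.2011]
```

View pics/s3.png

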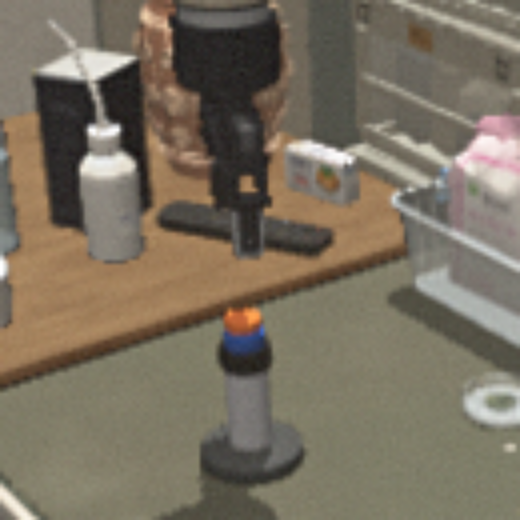

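The head (242,320), blue collar (245,338) and black collar (247,355) are stacked with no gap, so the stand is fully folded. It is still upright in the same place. Next I'll grip the outer tube.

apply_moves(rows=[0,0,0.05,0,0,0,0,0,0.1,0,0,0,0,0,0.14,0,0,0,0,0,0.17,0,0,0,0,0,0.19,0,0,0,0,0,0.2,0,0,0,0,0,0.2,0,0,0,0,0,0.2,0,0,0], grip=1)

```text
t: 9.0
tool_pos: [0.4772, 0.2441, 0.1366]
tool_rot: [0.597, 3.083, 0.001]
contact_force: [0.5, 0.9, 0.5]
opening: 0.0854
grip_force: 0.0
```

apply_moves(rows=[0,0,0,0,0,0,0,0,0,0,0,0,0,0,0,0,0,0,0,0,0,0,0,0,0,0,0,0,0,0,0,0,0,0,0,0,0,0,0,0,0,0,0,0,0,0,0,0], grip=0, grip_force=60)

```text
t: 9.8
tool_pos: [0.477, 0.2442, 0.1363]
tool_rot: [0.597, 3.083, 0.002]
contact_force: [0.1, 2.7, 3.9]
opening: 0.0376
grip_force: 59.8
```

The opening reads 38 mm, so the pads are partly on the collar edge. I'll re-grip 5 mm lower.

apply_moves(rows=[0,0,0,0,0,0,0,0,0,0,0,0,0,0,0,0,0,0,0,0,0.004,0,0,0,0,0,0.008,0,0,0,0,0,0.008,0,0,0,0,0,0.008,0,0,0], grip=0.7)

```text
t: 10.5
tool_pos: [0.4764, 0.2437, 0.1306]
tool_rot: [-0.598, -3.084, 0.0]
contact_force: [-0.3, -0.1, 0.7]
opening: 0.0596
grip_force: 0.0
```

apply_moves(rows=[0,0,0,0,0,0,0,0,0,0,0,0,0,0,0,0,0,0,0,0,0,0,0,0,0,0,0,0,0,0,0,0,0,0,0,0,0,0,0,0,0,0], grip=0, grip_force=60)

```text
t: 11.2
tool_pos: [0.4768, 0.2441, 0.1311]
tool_rot: [0.598, 3.084, 0.001]
contact_force: [1.3, 4.0, 1.5]
opening: 0.0371
grip_force: 59.9
```

apply_moves(rows=[0,0,-0.01,0,0,0,0,0,-0.03,0,0,0,0,0,-0.06,0,0,0,0,0,-0.09,0,0,0,0,0,-0.12,0,0,0,0,0,-0.15,0,0,0,0,0,-0.18,0,0,0,0,0,-0.21,0,0,0,0,0,-0.23,0,0,0,0,0,-0.24,0,0,0,0,0,-0.24,0,0,0,0,0,-0.24,0,0,0])

```text
t: 12.4
tool_pos: [0.4761, 0.2436, 0.2737]
tool_rot: [-0.597, -3.083, 0.002]
contact_force: [0.3, 0.3, -6.6]
opening: 0.0372
grip_force: 61.2
```

Run:
```python
from h import *
im,X=points("scene");cv2.imwrite("pics/s4.png",cv2.resize(im[70:210,140:280],None,fx=4,fy=4))
b=np.array([.456,-.223]);y=np.array([.141,.99]);p=b+.052*y;print(p)
rel((*p,.28),(*p,.134))
Q=X[70:210,190:240].reshape(-1,3);Q=Q[np.hypot(Q[:,0]-.476,Q[:,1]-.244)<.06]
print(np.nanmin(Q[Q[:,2]>.05][:,2]))
```

```text
[ 0.463332 -0.17152 ]
12.45 pos [0.476  0.2436 0.2734] F [-0.3  0.3 -7.2] open 0.037 tip 0.0726
(np.float64(0.463332), np.float64(-0.17152), 0.28) [-0.2389 -0.6496 -0.0103]
(np.float64(0.463332), np.float64(-0.17152), 0.134) [-0.2393 -0.6492  0.233 ]
0.13977711990483607
```

View pics/s4.png

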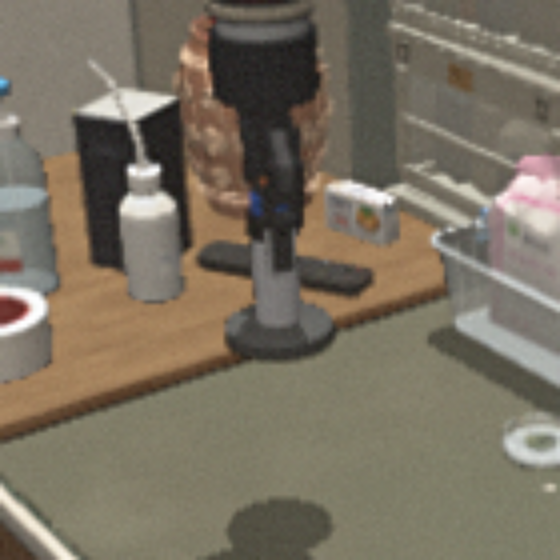

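The stand is held upright by the outer tube and still folded, with its base (crop 280,335) about 14 cm up. I'll carry it above the free half of the box.

apply_moves(rows=[-0.004,-0.01,-0.01,0,0,0,-0.011,-0.03,-0.01,0,0,0,-0.022,-0.06,-0.01,0,0,0,-0.037,-0.1,-0.01,0,0,0,-0.055,-0.15,-0.01,0,0,0,-0.074,-0.2,-0.01,0,0,0,-0.092,-0.25,-0.01,0,0,0,-0.11,-0.3,-0.01,0,0,0,-0.129,-0.35,-0.01,0,0,0,-0.147,-0.4,-0.01,0,0,0,-0.165,-0.45,-0.01,0,0,0,-0.184,-0.5,-0.01,0,0,0,-0.202,-0.55,-0.01,0,0,0,-0.217,-0.59,-0.01,0,0,0,-0.228,-0.62,-0.01,0,0,0,-0.235,-0.64,-0.01,0,0,0,-0.239,-0.65,-0.01,0,0,0,-0.239,-0.65,-0.01,0,0,0,-0.239,-0.65,-0.01,0,0,0])

```text
t: 14.35
tool_pos: [0.4638, -0.171, 0.2807]
tool_rot: [-0.597, -3.084, -0.001]
contact_force: [0.0, 0.3, -7.9]
opening: 0.0373
grip_force: 61.4
```

Run:
```python
from h import *
rel((.463,-.1715,.2),(.463,-.1715,.140),(.463,-.1715,.134))
im,X=points("scene");cv2.imwrite("pics/s5.png",cv2.resize(im[130:330,220:400],None,fx=3,fy=3))
```

```text
14.35 pos [ 0.4638 -0.171   0.2807] F [ 0.   0.3 -7.9] open 0.0373 tip 0.0726
(0.463, -0.1715, 0.2) [ 0.0009 -0.0014  0.1345]
(0.463, -0.1715, 0.14) [ 0.0008 -0.0015  0.2345]
(0.463, -0.1715, 0.134) [ 0.0008 -0.0015  0.2445]
```

View pics/s5.png

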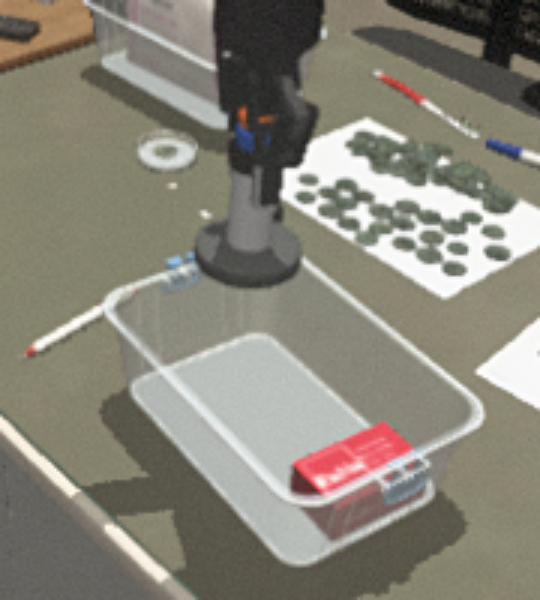

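The stand is upright above the free half, with its base at crop (247,255) and the carton clear at (355,470). Lowering it now.

apply_moves(rows=[0,0,0.02,0,0,0,0,0,0.05,0,0,0,0,0,0.08,0,0,0,0,0,0.11,0,0,0,0,0,0.14,0,0,0,0,0,0.17,0,0,0,0,0,0.195,0,0,0,0,0,0.213,0,0,0,0,0,0.225,0,0,0,0,0,0.232,0,0,0,0,0,0.235,0,0,0,0,0,0.235,0,0,0])

```text
t: 15.6
tool_pos: [0.4642, -0.1717, 0.1402]
tool_rot: [0.597, 3.084, -0.0]
contact_force: [0.9, 0.0, -7.9]
opening: 0.037
grip_force: 61.4
```

apply_moves(rows=[0,0,0.002,0,0,0,0,0,0.004,0,0,0,0,0,0.006,0,0,0,0,0,0.006,0,0,0])

```text
t: 16.0
tool_pos: [0.4638, -0.1715, 0.1361]
tool_rot: [-0.598, -3.084, -0.0]
contact_force: [-0.4, -0.1, -7.0]
opening: 0.0372
grip_force: 61.4
```

apply_moves(rows=[0,0,0.001,0,0,0,0,0,0.002,0,0,0,0,0,0.003,0,0,0,0,0,0.003,0,0,0])

```text
t: 16.4
tool_pos: [0.4641, -0.1716, 0.1347]
tool_rot: [0.598, 3.084, -0.0]
contact_force: [-1.1, -0.0, -5.2]
opening: 0.0372
grip_force: 61.5
```

apply_moves(rows=[0,0,0.001,0,0,0,0,0,0.0015,0,0,0,0,0,0.0015,0,0,0])

```text
t: 16.7
tool_pos: [0.4644, -0.1717, 0.1346]
tool_rot: [0.597, 3.083, -0.0]
contact_force: [-2.5, 3.5, 2.9]
opening: 0.037
grip_force: 61.8
```

The force has changed sign, so the stand is on the floor. I'll release and retreat upward.

apply_moves(rows=[0,0,0,0,0,0,0,0,0,0,0,0,0,0,0,0,0,0,0,0,0,0,0,0,0,0,0,0,0,0], grip=0.75)

```text
t: 17.2
tool_pos: [0.464, -0.1716, 0.1335]
tool_rot: [0.598, 3.084, -0.0]
contact_force: [0.5, -0.5, 0.5]
opening: 0.0641
grip_force: 0.0
```

apply_moves(rows=[0,0,-0.01,0,0,0,0,0,-0.03,0,0,0,0,0,-0.06,0,0,0,0,0,-0.1,0,0,0,0,0,-0.15,0,0,0,0,0,-0.2,0,0,0,0,0,-0.25,0,0,0,0,0,-0.3,0,0,0,0,0,-0.3,0,0,0,0,0,-0.3,0,0,0])

```text
t: 18.2
tool_pos: [0.4642, -0.1716, 0.3151]
tool_rot: [0.597, 3.082, -0.001]
contact_force: [-0.4, 0.1, -0.5]
opening: 0.0639
grip_force: 0.0
```

Run:
```python
from h import *
rel()
im,X=points("scene");cv2.imwrite("pics/s6.png",cv2.resize(im[130:330,220:400],None,fx=3,fy=3))
C=lambda P:np.ascontiguousarray(P[:,:2],dtype=np.float32)
im,X=points("top");h=cv2.cvtColor(im,cv2.COLOR_BGR2HSV)
m=((h[...,0]>168)|(h[...,0]<6))&(h[...,1]>130)&(h[...,2]>90)
m[:, :370]=0;m[:,420:]=0;m[:185]=0;m[245:]=0
P=X[m];P=P[(P[:,2]>.033)];print("red",cv2.minAreaRect(C(P)))
```

```text
18.2 pos [ 0.4642 -0.1716  0.3151] F [-0.4  0.1 -0.5] open 0.0639 tip 0.0726
red ((0.4525502920150757, -0.18522876501083374), (0.08007454872131348, 0.06800060719251633), 0.21207353472709656)
```

View pics/s6.png

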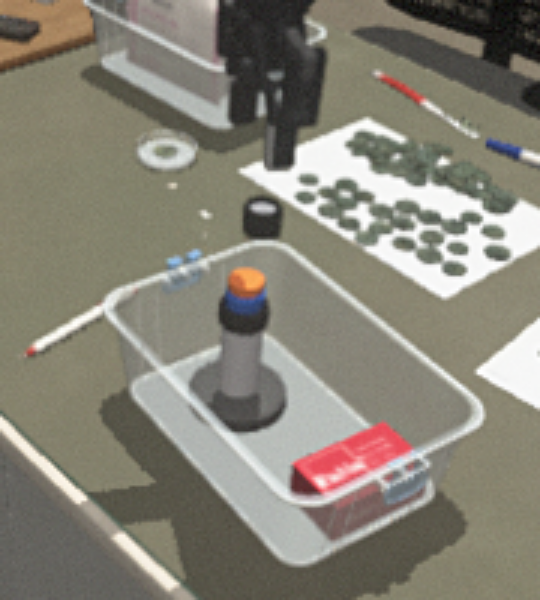

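The stand (crop 243,345) is upright on the box floor and still folded. The carton at (355,470) looks the same as before, and the gripper is well clear. The red rectangle in the top view came out wrong because the arm was in that picture. Handing in.

```bash
python3 -c "
from station import ctrl
print(ctrl.finish_job())"
```

```text
the job is handed in; nothing more can be done
None
```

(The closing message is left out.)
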